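# Hang up the instrument basket and snap the soaking pot shut

### The job

Take the instrument basket out of the soaking pot and leave it hanging still by its handle across both prongs of the drain stand's hook. Then put the cover on the pot and press it down until all three catches snap over its edge and it sits fully home, leaving the bottles, boxes and dish around where they are. Finish while holding it down: the gripper keeps pressing firmly on the cover and does not let go.

Things in the scene. Friction and masses are not known exactly. Their poses are not given: they have to be found in the camera images.
- pot: Round white plastic soaking pot, fixed to the counter, empty (sizes in mm): outside diameter 110 at the foot, 114 at the rim, 60 high, inside diameter 104 at the rim, floor 5 thick. Origin: centre of the underside, z up. Three slim catch posts, 86 high, stand round it, outer faces 77 from its axis, one at the pot's +x, the others at 120 degrees either side.
- pot_rim (a point): Centre of the pot's mouth, at rim height (60 mm above the counter); axes as the pot's.
- catch0 (a joint): Spring catch in the post at the pot's +x: a round nose (radius 6 mm, centre 14.5 mm above the rim) reaching in to 58 mm from the pot's axis. Value: how far it is pushed outward, m; 0 = sprung in, at rest. It takes about 2 N to start and 1.4 N more per mm.
- catch1 (a joint): Same catch, in the post 120 degrees anticlockwise (from above) from catch0. The cover's tapered edge pushes the three noses out by about 2.5 mm on its way down (about 11 N of push in all while moving); once its top edge is below them they spring back to 0 over it, and the push needed suddenly drops.
- catch2 (a joint): Same catch, in the post 240 degrees anticlockwise from catch0.
- cover: White plastic snap cover, 120 g, at the start knob up on the counter (mm). Origin: centre of the plug's underside, z up. Plug 99 across, 20 tall, tapered foot; plate from 20 to 29 above the origin, 115 across below, 121 at its top; round knob 26 across, from 29 to 55. The plug enters the pot's mouth, the plate rests on the rim: home, the origin is 20 below pot_rim, on its axis. Any yaw fits.
- cover_knob (a point): Centre of the top of the cover's knob, 55 mm above the cover's origin.
- basket: Steel instrument basket, 150 g, at the start standing in the pot (mm). Tray 44 (x) by 80 (y) by 36 high; over it a square bail handle of 8 thick round bar in its y-z plane: legs at y = +-42, crossbar along y, its centre 110 above the origin. The window between tray rim and crossbar is 70 high and 76 wide. Origin: centre of the underside, z up.
- basket_grip (a point): Middle of the bail's crossbar, 110 mm above the basket's origin: centre of a black grip block 12 (x) by 30 (y) by 12 (z) mm.
- stand: Steel drain stand, fixed (mm). Base plate 130 by 110 by 12, x = -40 to 90; post 14 across, 208 high, at x = 78. From its top two parallel prongs, 6 thick, at y = +-26 run to -x, sloping down to a dip above the origin, then up to tips at x = -24. The hook opens to the stand's -x, roughly towards the robot. Origin: at counter height under the dip, z up.
- hook_dip (a point): Point midway between the prongs at their dip, level with the prongs' tops there, 190 mm above the counter; the tips are 18 mm higher, the rear end 15 mm. Axes as the stand's. A hung basket's crossbar lies along the stand's y, its centre about 4 to 6 mm above this point, with the grip block in the 46 mm gap between the prongs.
- pills_a: Bystander: small white pill jar, 42 mm across, 75 mm high. Origin: centre of the underside. Leave it alone.
- pills_b: Bystander: white pill jar, 48 mm across, 85 mm high. Origin: centre of the underside. Leave it alone.
- amber: Bystander: amber bottle, 54 mm across, 120 mm high. Origin: centre of the underside. Leave it alone.
- carton_a: Bystander: flat paper carton 50 x 110 x 35 mm high. Origin: centre of the underside. Leave it alone.
- carton_b: Bystander: small cardboard box 60 x 45 x 40 mm high. Origin: centre of the underside. Leave it alone.
- dish: Bystander: white ceramic dish, 90 mm across, 35 mm high. Origin: centre of the underside. Leave it alone.
- canister: Bystander: can, 64 mm across, 80 mm high. Origin: centre of the underside. Leave it alone.

How it is judged:
By the outcome, as a careful person would: the job done as asked, in the order asked, and still so for the second after the job is handed in, while the arm keeps its last pose, push and grip.
It also fails if it takes over 72 s, if anything falls off the work surface, if the arm or the gripper's body presses on something with over 40 N, if the wrist force passes 120 N, or if a joint passes its speed limit or range.

### The arm

A 6-joint arm with a two-finger parallel gripper is mounted at the origin on the work surface. World frame = base frame: x ahead of the robot, y to its left, z up, the work surface at z = 0. Lengths are in mm, angles in rad, forces in N, time in s.
With the tool pointing down it reaches from about 325 to 875 mm from the base axis. Payload 4.4 kg.
Tool frame: the origin (TCP) lies where the fingers leave the gripper's body, on its centre line; the fingertips stand 73 mm ahead of it and the grasp point (between the pads) lies 54 mm ahead of it; z points along the fingers, y is the line along which they close (so a half turn about z gives the same grasp; the last joint's range is limited). The gripper opens to 85 mm and grips with 20 to 120 N. Pads are 22 mm wide; open, the fingers measure 114 mm over their backs; the gripper's body (76 mm by 85 mm) begins 54 mm behind the grasp point. The pads swing forward as they close: fully open they stand 13 mm farther back than shut.
Start: joints at [-1.407, 0.207, 1.542, -0, 1.393, -0.15], TCP at [178.023, -546.75, 303.882] pointing down, gripper open.
Joint ranges: [-2.73, 2.73], [-0.86, 2.22], [0.23, 2.46], [-1.11, 4.25], [0.08, 2.63], [-2.82, 2.82]. Speed limits (rad/s): [2.79, 2.79, 3.14, 3.14, 3.14, 3.14].

### API

Orientations are given as a 3x3 rotation matrix whose columns are the frame's x, y, z axes.
In Python, from plant import ctrl gives the robot as it stands. Calls block until the motion is done:
- ctrl.move_ptp(position, orientation): joint-space move of the TCP to a pose.
- ctrl.move_l(position, rot=None, vel=150, threshold=None): straight line of the TCP; rot=None keeps the orientation; vel is the mean speed in mm/s. With threshold (N) it stops when the force on the tool has changed by that much, and returns True; else False.
- ctrl.set_joints(angles): joint-space move.
- ctrl.gripper_to(opening, force=None): finger opening in mm; force is the grip in N (None keeps the last); returns when the fingers have stopped.
- ctrl.hold(seconds).
- ctrl.solve_ik(position, orientation): joint angles nearest the present ones, or None.
- ctrl.read_state(): the state.
- ctrl.grab_frame(name): name is "scene" or "top"; returns the picture (480x640x3 uint8, red, green, blue); there is no depth.
- ctrl.camera_params(name): a dict with "mtx" (3x3 intrinsics, pixels), "R" (3x3) and "t" (3): a world point X has camera coordinates R X + t. Camera axes: x right, y down, z forward; pixel columns grow to the right and rows downward; lengths in mm; the calibration is good to about 2 mm. A picture is of the moment at which its call begins. camera_params takes no time and is no camera call.
A pose or a line that the arm cannot do raises ctrl.MotionError and nothing moves.
- ctrl.finish_job(): hands the job in; it is judged then, once.
The state is a dict: "t": time; "q": joint angles; "qvel": joint speeds; "tau": joint torques, N m; "eef_pos": TCP position; "eef_rot": TCP orientation; "force": force on the tool from outside, world axes, zero at the start; "wrist_torque": the same for the moment, N m; "grip_width": finger opening in mm; "grasp_force": force on a finger pad.
Only numpy, scipy, OpenCV 4.12 (cv2) and the standard library are available. Lean on these libraries where they do the work, as an engineer would, in place of code of your own. Each camera call takes 0.05 s, during which the arm holds its last target. There are 200 camera calls.

## Working session

There is one attempt and no reset: what is moved stays moved. The work goes in short steps, each a Python script; the robot and the scene stay as the last script left them, time stands still between calls to the robot, and variables do not carry over. Pictures are saved under pics/ and viewed, at most 10 in all, crops included, and the job is handed in when it is done.

```bash
mkdir -p pics; ls; python3 - <<'E'
from plant import ctrl
import cv2
for n in("scene","top"):
    cv2.imwrite(f"pics/{n}0.png",ctrl.grab_frame(n)[:,:,::-1]); p=ctrl.camera_params(n); print(n,p)
s=ctrl.read_state();print(s)
E
```

```text
pics
plant.py
scene {'mtx': array([[506.27262183,   0.        , 323.09924823],
       [  0.        , 506.27262183, 237.96620518],
       [  0.        ,   0.        ,   1.        ]]), 'R': array([[ 0.5969065 ,  0.80227146,  0.00794527],
       [ 0.67204084, -0.49455383, -0.55116024],
       [-0.43825077,  0.33433068, -0.83436159]]), 't': array([-333.12859864, -332.5049651 , 1336.48269413])}
top {'mtx': array([[514.22568929,   0.        , 320.31668404],
       [  0.        , 514.22568929, 242.98660418],
       [  0.        ,   0.        ,   1.        ]]), 'R': array([[-0.0274603 , -0.99954904,  0.01215135],
       [-0.99315424,  0.02589992, -0.11390283],
       [ 0.11353674, -0.01519597, -0.99341758]]), 't': array([   9.68161541,  605.39598866, 1101.20748244])}
{'t': 0.1, 'q': array([-1.40649365e+00,  2.07387038e-01,  1.54284674e+00, -1.89923866e-05,
        1.39351856e+00, -1.50486891e-01]), 'qvel': array([ 8.49214256e-06, -2.86133432e-03, -3.71567664e-03, -8.56044851e-04,
       -1.65039168e-03,  4.55170872e-05]), 'tau': array([-7.07073232e-04, -3.84090543e+01, -2.92549467e+01, -3.38759992e-04,
        4.79296039e-03,  8.92354137e-06]), 'eef_pos': array([ 177.93014003, -546.19721693,  302.79514546]), 'eef_rot': array([[ 9.50860566e-01,  3.09619196e-01, -3.71690868e-04],
       [ 3.09619269e-01, -9.50858234e-01,  2.12754341e-03],
       [ 3.05302958e-04, -2.13807978e-03, -9.99997668e-01]]), 'force': array([ 0.39664464, -0.06044921,  0.18907929]), 'wrist_torque': array([-0.01199604,  0.0336131 , -0.03474369]), 'grasp_force': 0.0, 'grip_width': 85.23772919044201}
```

View pics/scene0.png

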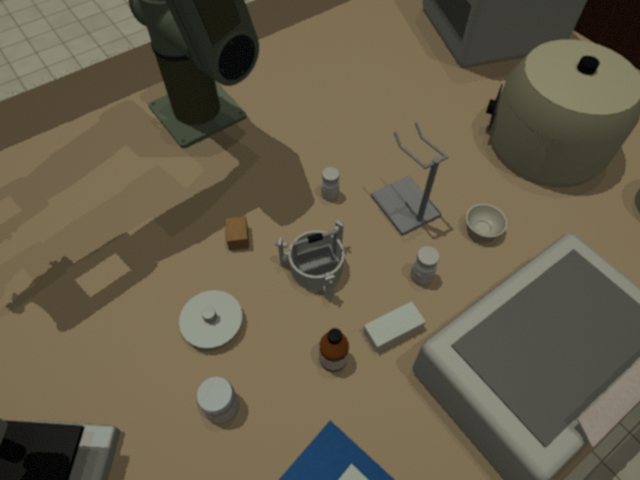

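View pics/top0.png

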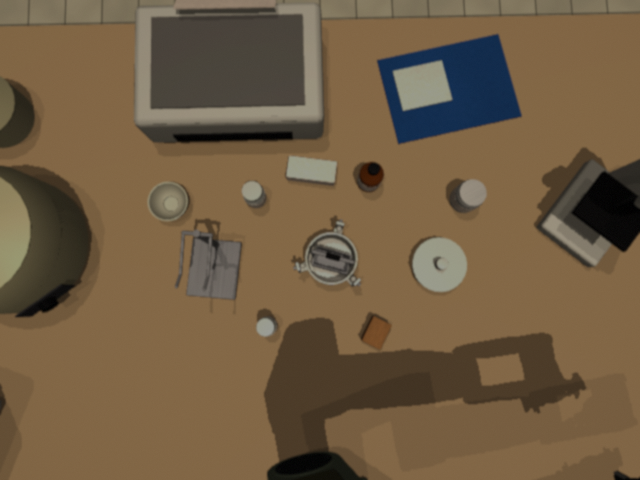

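The scene view shows the pot at (317,260), the stand hook at (420,145), the cover at (211,320). The top view shows the pot at (332,258), the grip block near (333,257), the stand base at (214,268) with its hook prongs at left, and the cover at (440,264). I'll enlarge those areas.

```bash
python3 - <<'E'
import cv2,numpy as np
t=cv2.imread("pics/top0.png");s=cv2.imread("pics/scene0.png")
def c(im,x,y,w): 
    h=w*3//4; r=cv2.resize(im[y:y+h,x:x+w],(400,300),interpolation=cv2.INTER_CUBIC)
    r=cv2.convertScaleAbs(r,alpha=1.5)
    for k in range(0,w,10): cv2.line(r,(int(k*400/w),0),(int(k*400/w),6),(0,0,255),1)
    for k in range(0,h,10): cv2.line(r,(0,int(k*400/w)),(6,int(k*400/w)),(0,0,255),1)
    return r
o=np.vstack([np.hstack([c(t,282,218,100),c(t,160,220,108)]),np.hstack([c(s,267,217,100),c(s,360,115,140)])])
cv2.imwrite("pics/comp.png",o)
E
```

```text
(no output)
```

View pics/comp.png

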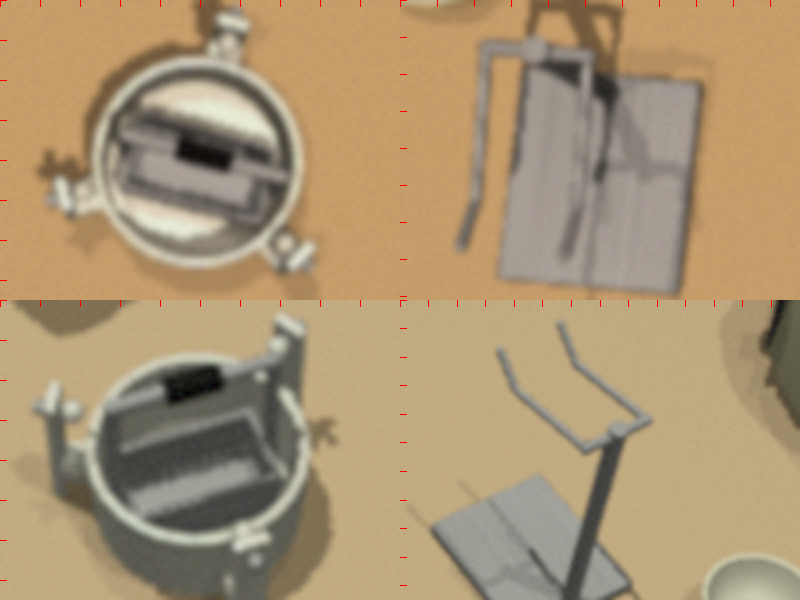

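The composite shows:
- **Grip block:** top view near (333,255.5), scene view near (315,238), with the bail bar running through it.
- **Pot rim:** ellipse centres at top (331.5,257.8) and scene (316.5,254.3).
- **Prongs:** the rear, dip and tip points of both are clear in both views.

I'll triangulate all of these.

```bash
cat > h.py <<'E'
import cv2,numpy as np
from plant import ctrl
P={n:ctrl.camera_params(n) for n in("scene","top")}
def ray(n,px):
    p=P[n]; d=p["R"].T@np.linalg.inv(p["mtx"])@np.array([px[0],px[1],1.]); return -p["R"].T@p["t"],d/np.linalg.norm(d)
def plane(n,px,z):
    o,d=ray(n,px); return o+d*(z-o[2])/d[2]
def tri(a,b):   # top px, scene px -> point, miss
    o1,d1=ray("top",a);o2,d2=ray("scene",b)
    s=np.linalg.lstsq(np.c_[d1,-d2],o2-o1,rcond=None)[0]
    p,q=o1+s[0]*d1,o2+s[1]*d2; return (p+q)/2,np.linalg.norm(p-q)
def blob(mask,roi):
    x,y,w,h=roi; m=np.zeros_like(mask); m[y:y+h,x:x+w]=mask[y:y+h,x:x+w]
    c=max(cv2.findContours(m,cv2.RETR_EXTERNAL,cv2.CHAIN_APPROX_NONE)[0],key=cv2.contourArea)
    return c
def cen(c):
    m=cv2.moments(c); return np.array([m["m10"],m["m01"]])/m["m00"]
E
python3 - <<'E'
from h import *
np.set_printoptions(precision=1,suppress=True)
t=cv2.imread("pics/top0.png");s=cv2.imread("pics/scene0.png")
g=lambda i:cv2.cvtColor(i,cv2.COLOR_BGR2GRAY)
def bl(i,roi,T):
    c=blob((g(i)<T).astype(np.uint8)*255,roi); return cen(c),cv2.contourArea(c),cv2.minAreaRect(c)
for T in(30,40):
    a=bl(t,(322,246,24,20),T);b=bl(s,(304,228,24,20),T); print("block",a,b,tri(a[0],b[0]))
C=lambda o,k,u,v:(o[0]+(u+.5)/k-.5,o[1]+(v+.5)/k-.5)
tp=lambda u,v:C((282,218),4,u,v); sp=lambda u,v:C((267,217),4,u,v-300)
ts=lambda u,v:C((160,220),400/108,u-400,v); ss=lambda u,v:C((360,115),400/140,u-400,v-300)
print("barL",plane("top",tp(122,127),115),plane("top",tp(287,178),115), plane("scene",sp(105,407),115),plane("scene",sp(275,357),115))
print("bar tri",tri(tp(122,127),sp(105,407)),tri(tp(287,178),sp(275,357)))
print("rim",tri(tp(199,160),sp(199,450)),plane("top",tp(199,160),60),plane("scene",sp(199,450),60))
for n,a,b in(("tip+y",(461,248),(560,323)),("dip+y",(477,196),(576,365)),("rear+y",(484,48),(650,420)),("tip-y",(566,258),(500,349)),("dip-y",(585,200),(516,389)),("rear-y",(588,52),(587,450)),("post",(536,48),(617,430))):
    print(n,*tri(ts(*a),ss(*b)))
# cover: light low-saturation
for n,i,roi,kz in(("top",t,(408,234,62,64),(430,252,22,22)),("scene",s,(174,286,74,68),None)):
    h=cv2.cvtColor(i,cv2.COLOR_BGR2HSV); m=((h[...,1]<70)&(h[...,2]>90)).astype(np.uint8)*255
    c=cv2.convexHull(blob(m,roi)); e=cv2.fitEllipse(c); print(n,"cover",e,plane(n,e[0],29),plane(n,e[0],24))
# pot rim ellipse by mask
for n,i,roi in(("top",t,(304,230,56,58)),("scene",s,(286,230,62,48))):
    h=cv2.cvtColor(i,cv2.COLOR_BGR2HSV); print(n,h[258 if n=="top" else 255, roi[0]-4:roi[0]+12].tolist())
E
```

```text
block (array([332.5, 255.9]), 44.0, ((332.609619140625, 256.0411071777344), (12.640443801879883, 5.032769680023193), 20.556047439575195)) (array([314.8, 237.7]), 69.0, ((314.89453125, 237.48167419433594), (6.417436599731445, 13.888481140136719), 73.3007583618164)) (array([568.9, -29.2, 117.6]), np.float64(0.1327512336703296))
block (array([332.2, 255.5]), 60.0, ((332.10003662109375, 255.8000030517578), (14.310836791992188, 6.70820426940918), 26.56505012512207)) (array([314.7, 237.7]), 77.5, ((314.9339599609375, 237.51889038085938), (7.005387783050537, 13.873414993286133), 74.05460357666016)) (array([569.3, -29.1, 118. ]), np.float64(0.9626773734444982))
barL [583.5  11.8 115. ] [555.1 -71.8 115. ] [553.1 -70.  115. ] [578.5  13.7 115. ]
bar tri (array([565. , -26.7, 103.1]), np.float64(86.61007996871201)) (array([577.5, -37.6, 163.4]), np.float64(80.00230216920939))
rim (array([570.9, -28.3,  58.6]), np.float64(1.9365430482431305)) [570.2 -29.1  60. ] [572.1 -28.   60. ]
tip+y [512.2 265.2 207.4] 1.782368318321027
dip+y [538.6 261.3 189.8] 0.3183812908829253
rear+y [613.6 255.8 201.8
[... 287 characters left out ...]
), 135.26705932617188) [ 551.8 -268.2   29. ] [ 552.1 -269.4   24. ]
scene cover ((210.028564453125, 318.4513854980469), (56.69669723510742, 66.16887664794922), 64.62604522705078) [ 552.5 -269.    29. ] [ 550.  -268.6   24. ]
top [[17, 125, 88], [17, 121, 103], [16, 122, 111], [17, 116, 103], [17, 84, 100], [21, 51, 119], [26, 41, 125], [24, 42, 98], [19, 46, 94], [19, 46, 116], [19, 48, 117], [19, 45, 96], [16, 44, 87], [18, 36, 85], [17, 28, 81], [20, 29, 79]]
scene [[30, 32, 63], [34, 26, 77], [30, 25, 91], [35, 30, 94], [30, 23, 89], [30, 22, 91], [28, 28, 111], [27, 23, 124], [30, 25, 110], [30, 26, 78], [30, 29, 62], [36, 23, 55], [40, 16, 49], [30, 11, 47], [40, 16, 48], [45, 18, 58]]
```

All the measurements agree with the given sizes:
- **Pot:** (571,-28.5).
- **Grip:** (569,-29,~115), basket yaw about -0.32.
- **Hook dip:** (534,235.5,190), yaw about -0.105.
- **Cover:** (552,-268.7).

Next I'll grasp and lift the basket.

```bash
cat >> h.py <<'E'
def R(phi):   # tool down, closing axis at phi
    c,s=np.cos(phi),np.sin(phi); return np.array([[-s,c,0],[c,s,0],[0,0,-1.]])
def say(m=""):
    s=ctrl.read_state(); print(m,"t%.1f"%s["t"],"p",s["eef_pos"].round(1),"F",s["force"].round(1),"w%.1f g%.0f"%(s["grip_width"],s["grasp_force"]))
def snap(k):
    for n in("scene","top"): cv2.imwrite(f"pics/{n}{k}.png",ctrl.grab_frame(n)[:,:,::-1])
E
python3 - <<'E'
from h import *
ctrl.gripper_to(45)
ctrl.move_ptp([569.3,-29.2,225],R(-.318)); say("above")
ctrl.move_l([569.3,-29.2,170],vel=80); say("at")
ctrl.gripper_to(5,60); say("grip")
ctrl.move_l([569.3,-29.2,295],vel=80); say("up")
snap(1)
a=cv2.imread("pics/scene1.png")[120:320,190:460];b=cv2.imread("pics/top1.png")[140:340,160:430]
cv2.imwrite("pics/v1.png",cv2.convertScaleAbs(np.hstack([cv2.resize(x,(400,296),interpolation=cv2.INTER_CUBIC) for x in(a,b)]),alpha=1.5))
E
```

```text
above t2.9 p [569.4 -30.2 225.2] F [ 0.5  0.2 -1. ] w45.0 g0
at t3.7 p [569.7 -29.2 170.3] F [ 0.2 -0.3  0.1] w44.9 g0
grip t4.1 p [569.6 -29.2 170.7] F [-1.4  0.6  3.4] w10.8 g59
up t5.9 p [569.  -29.1 294.3] F [-0.2  0.1 -0.6] w10.7 g58
```

View pics/v1.png

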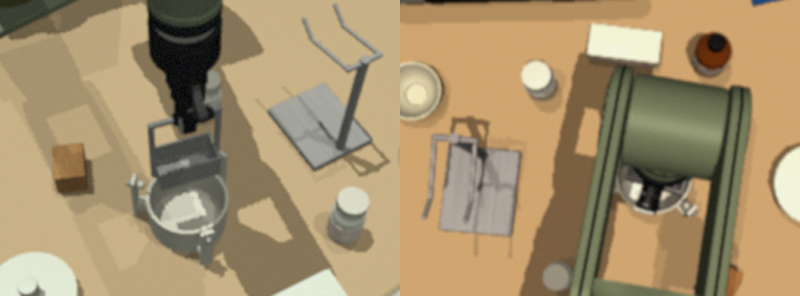

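The basket is gripped and hangs level, clear of the pot: the scene crop shows its bail under the fingers at (190,125). Next is the approach to the hook from its open side.

```bash
python3 - <<'E'
from h import *
y=-.105; ex=np.array([np.cos(y),np.sin(y),0]); D=np.array([534,235.5,0])
T=lambda lx,c: D+lx*ex+[0,0,c+55.4]
ctrl.move_ptp(T(-90,238),R(y)); say("pre")
print(ctrl.move_l(T(-1,235),vel=70,threshold=8)); say("over"); ctrl.hold(.3)
ctrl.move_l(T(-1,203),vel=50); ctrl.hold(.4); say("low")
snap(2)
print(ctrl.move_l(T(-1,192),vel=12,threshold=2)); say("contact")
a=cv2.imread("pics/scene2.png")[90:240,330:530];b=cv2.imread("pics/top2.png")[190:340,130:330]
cv2.imwrite("pics/v2.png",cv2.convertScaleAbs(np.hstack([cv2.resize(x,(400,300),interpolation=cv2.INTER_CUBIC) for x in(a,b)]),alpha=1.5))
E
```

```text
pre t7.1 p [445.  244.4 293.4] F [ 0.7  0.4 -1.2] w10.6 g73
False
over t8.5 p [532.6 235.7 290.4] F [-0.3  0.4 -2.6] w10.6 g73
low t10.0 p [533.1 230.5 257.9] F [ -0.7 -15.6   4.1] w11.0 g60
True
contact t10.4 p [532.8 229.7 256.9] F [-0.1 -1.7  0.9] w10.6 g60
```

View pics/v2.png

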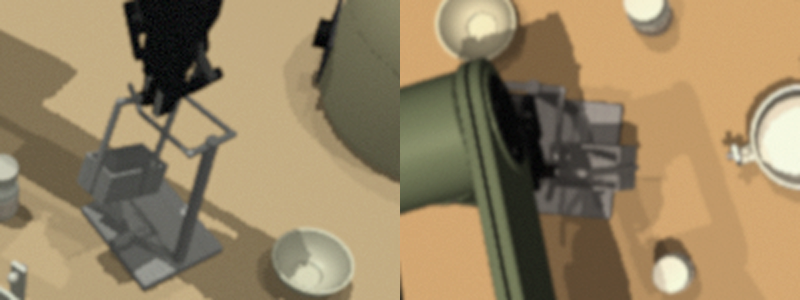

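The basket touched something sideways: about -15 N in y, with the TCP shifted 5 mm. I'll take a larger view before going on.

```bash
python3 - <<'E'
from h import *
snap(3); say()
a=cv2.imread("pics/scene3.png")[110:230,360:480]
cv2.imwrite("pics/v3.png",cv2.convertScaleAbs(cv2.resize(a,(600,600),interpolation=cv2.INTER_CUBIC),alpha=2.2))
E
```

```text
t10.5 p [532.8 229.7 256.8] F [ 0.4 -2.4  0.7] w10.9 g60
```

View pics/v3.png

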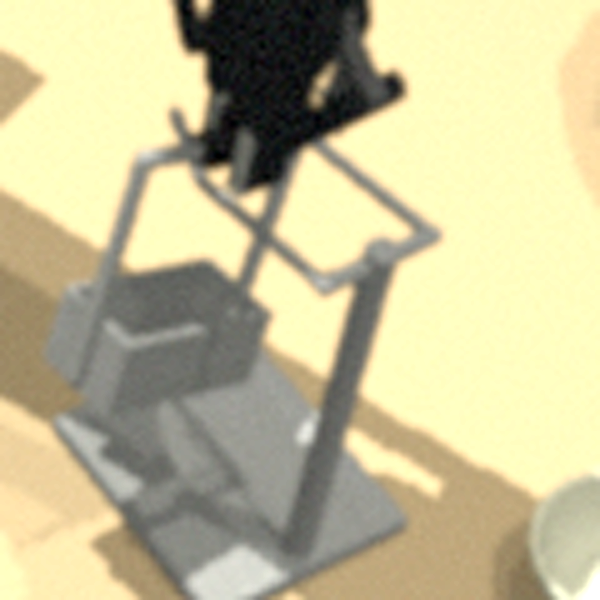

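The crop shows the crossbar's -y end at (147,157), the +y leg at (295,150) against the +y prong, and the -y prong running (325,285) to (200,185). The basket appears to sit too far towards -y, so I'll measure the offset.

```bash
python3 - <<'E'
from h import *
np.set_printoptions(precision=1,suppress=True)
y=-.105; Rz=np.array([[np.cos(y),np.sin(y)],[-np.sin(y),np.cos(y)]])
c=lambda u,v:(360+(u+.5)/5-.5,110+(v+.5)/5-.5)
loc=lambda p:Rz@(p[:2]-[534,235.5])
print("TCP loc",loc(np.array([532.8,229.7])))
for n,px,z in(("bar -y end",(147,157),202),("rear-y",(325,285),202),("rear+y",(435,237),202),("dip-y",(200,185),188),("post top",(380,247),208),("leg+y",(295,150),188),("leg-y",(125,225),170),("leg+y",(262,225),160)):
    print(n,plane("scene",c(*px),z),loc(plane("scene",c(*px),z)))
E
```

```text
TCP loc [-0.6 -5.9]
bar -y end [515.6 192.9 202. ] [-13.9 -44.3]
rear-y [607.1 204.  202. ] [ 76.  -23.7]
rear+y [614.2 255.5 202. ] [77.7 28.3]
dip-y [530.5 210.3 188. ] [ -0.8 -25.4]
post top [608.7 229.8 208. ] [74.8  2.2]
leg+y [538.8 254.4 188. ] [ 2.8 19.2]
leg-y [517.6 184.3 170. ] [-10.9 -52.6]
leg+y [544.6 236.8 160. ] [10.4  2.5]
```

```bash
python3 - <<'E'
from h import *
np.set_printoptions(precision=1,suppress=True)
y=-.105; Rz=np.array([[np.cos(y),np.sin(y)],[-np.sin(y),np.cos(y)]])
c=lambda u,v:(360+(u+.5)/5-.5,110+(v+.5)/5-.5)
print("cam",ray("scene",(0,0))[0])
for n,px in(("bar-y end",(147,157)),("bar",(175,150)),("leg-y",(125,225)),("leg-y low",(110,285)),("leg+y",(290,158)),("leg+y",(262,235)),("leg+y",(247,283))):
    a,b=[plane("scene",c(*px),z) for z in(100,200)]
    la,lb=[np.r_[Rz@(p[:2]-[534,235.5]),p[2]] for p in(a,b)]
    k=(-.6-la[0])/(lb[0]-la[0]); print(n,la+k*(lb-la))
s=cv2.imread("pics/scene3.png")
E
```

```text
cam [1008.  -344.   934.5]
bar-y end [ -0.6 -56.  219.8]
bar [ -0.6 -42.2 216.6]
leg-y [ -0.6 -61.7 184.6]
leg-y low [ -0.6 -64.6 150.4]
leg+y [ -0.6  20.9 179.6]
leg+y [ -0.6  14.9 136.8]
leg+y [ -0.6  12.4 107.9]
```

The bail has tilted about 7° and shifted about 8 mm to -y in the grip, so the +y corner caught the +y prong. I'll lift, back out, and re-measure the basket in the hand.

```bash
python3 - <<'E'
from h import *
y=-.105; ex=np.array([np.cos(y),np.sin(y),0]); D=np.array([534,230,0])
T=lambda lx,c: D+lx*ex+[0,0,c+55.4]
ctrl.move_l(T(-1,232),vel=50); say("up")
ctrl.move_l(T(-95,232),vel=80); ctrl.hold(.3); say("back")
snap(4)
a=cv2.imread("pics/scene4.png")[100:240,310:450];b=cv2.imread("pics/top4.png")[200:350,150:300]
cv2.imwrite("pics/v4.png",cv2.convertScaleAbs(np.hstack([cv2.resize(a,(500,500),interpolation=cv2.INTER_CUBIC),cv2.resize(b,(300,300),interpolation=cv2.INTER_CUBIC).repeat(1,0) if 0 else np.vstack([cv2.resize(b,(300,300)),np.zeros((200,300,3),np.uint8)])]),alpha=2))
E
```

```text
up t11.3 p [532.8 230.1 287.3] F [-0.5 -0.7 -1.8] w10.8 g60
back t12.9 p [439.7 239.9 287.3] F [-0.8 -0.5 -2.3] w10.4 g60
```

View pics/v4.png

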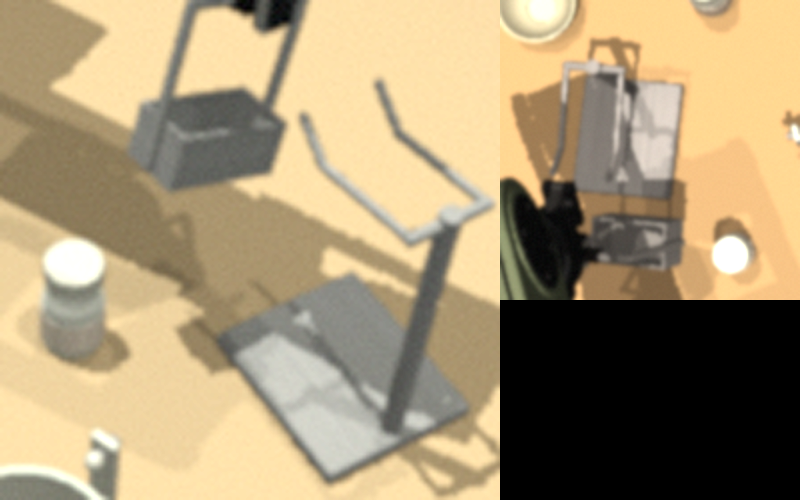

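The basket is tilted, +y side low: tray bottom edge (170,188)→(275,172) against the level stand edge (225,335)→(350,275). I'll quantify it, check whether the offset was already there after lifting, and find the neighbours' clearance so I can set it down on the counter and square it.

```bash
python3 - <<'E'
from h import *
np.set_printoptions(precision=1,suppress=True)
def onplane(px,o0,yaw):  # intersect scene ray with basket's y-z plane; returns (y along, z) about tool
    o,d=ray("scene",px); n=np.array([np.cos(yaw),np.sin(yaw),0]); e=np.array([-n[1],n[0],0])
    p=o+d*((o0-o)@n)/(d@n); return np.array([(p-o0)@e,p[2]])
c1=lambda u,v:(190+u*270/400,120+v*200/296)
c4=lambda u,v:(310+u/3.571,100+v/3.571)
for n,px in(("-y corner",(153,127)),("-y leg low",(154,170)),("+y corner?",(217,107)),("+y leg low",(221,155))): print("lift",n,onplane(c1(*px),np.array([569,-29.1,0]),-.318))
for n,px in(("-y corner",(192,2)),("-y leg low",(157,145)),("+y leg",(298,20)),("+y leg low",(270,105))): print("now",n,onplane(c4(*px),np.array([439.7,239.9,0]),-.105))
print("pills_a",plane("top",(150+231/2,200+255/2),75), "stand corner -x",plane("top",(150+77/2,200+190/2),12),plane("top",(150+170/2,200+195/2),12))
E
```

```text
lift -y corner [-38.5 235.5]
lift -y leg low [-41.  146.5]
lift +y corner? [ 40.3 242.1]
lift +y leg low [ 49.  139.5]
now -y corner [-50.4 249.3]
now -y leg low [-66.2 146.1]
now +y leg [ 28.5 200.8]
now +y leg low [ 17.  137.9]
pills_a [426.3 113.4  75. ] stand corner -x [499.5 288.9  12. ] [491.1 185.9  12. ]
```

After the lift the bail was square (±40), so it slipped during the fast joint move and then hit the +y prong. I'll set it down on the free counter here, regrasp it centred with a firmer grip, and move gently.

```bash
python3 - <<'E'
from h import *
p=np.array([440,240,0.])
ctrl.move_l(p+[0,0,135+55.4],vel=120)
print(ctrl.move_l(p+[0,0,106+55.4],vel=35,threshold=4)); say("touch")
ctrl.gripper_to(45); say("open")
ctrl.move_l(p+[0,0,235],vel=120)
ctrl.move_l([370,190,300],vel=200); say("away")
snap(5)
a=cv2.imread("pics/scene5.png")[130:230,320:420];b=cv2.imread("pics/top5.png")[260:360,160:260]
cv2.imwrite("pics/v5.png",cv2.convertScaleAbs(np.hstack([cv2.resize(x,(400,400),interpolation=cv2.INTER_CUBIC) for x in (a,b)]),alpha=1.7))
E
```

```text
True
touch t14.6 p [440.4 240.2 169.5] F [0.8 0.4 4.1] w10.7 g60
open t15.0 p [439.  239.7 168.5] F [-0.6  0.5  0.3] w45.0 g0
away t16.4 p [370.  190.  299.2] F [ 0.2 -0.3  0. ] w44.9 g0
```

View pics/v5.png

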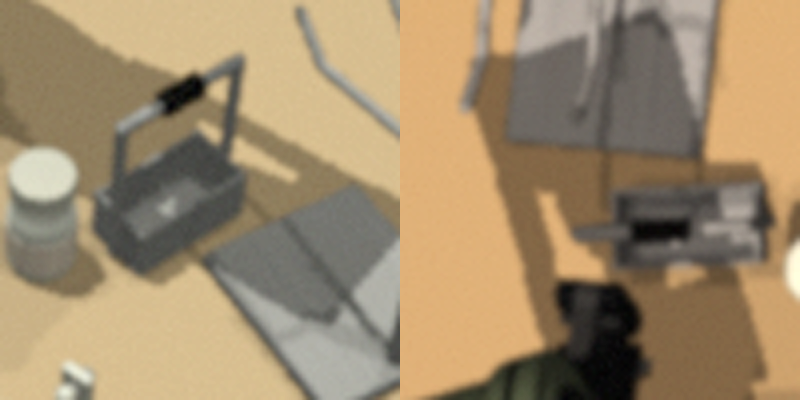

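The basket stands upright. Its black grip is at crop (180,93) in the scene view and (660,230) in the top view, with the bar from (120,128) to (240,62) in the scene view. I'll localise it, regrasp at high force, and go linearly at gentle speed.

```bash
python3 - <<'E'
from h import *
t=cv2.cvtColor(cv2.imread("pics/top5.png"),6);s=cv2.cvtColor(cv2.imread("pics/scene5.png"),6)
np.set_printoptions(precision=2,suppress=True)
for T in(28,):
    a=blob((t<T).astype(np.uint8)*255,(214,310,22,13));b=blob((s<T).astype(np.uint8)*255,(354,143,22,20))
    print(cen(a),cen(b),tri(cen(a),cen(b)))
c=lambda u,v:(320+u/4-.4,130+v/4-.4)
A,B=plane("scene",c(120,128),110),plane("scene",c(240,62),110); print("bar",A,B,"yaw",np.arctan2(-(B-A)[0],(B-A)[1]),"mid",(A+B)/2)
print("block",plane("scene",c(180,93),110),plane("top",(224.6,317.1),110))
E
```

```text
[224.04 317.04] [365.07 153.05] (array([451.18, 193.22, 111.4 ]), np.float64(0.043114247586003344))
bar [449.75 151.17 110.  ] [450.86 235.3  110.  ] yaw -0.013200178053816665 mid [450.3  193.23 110.  ]
block [449.15 193.65 110.  ] [451.01 192.34 110.  ]
```

The block triangulates cleanly to (451,193,111), matching the expected height of 110, with the bar about square to x. It tipped upright with a slide; `pills_a` is still clear.

```bash
python3 - <<'E'
from h import *
p=np.array([450.6,193.2,0]); r=R(-.015)
ctrl.move_l(p+[0,0,240],rot=r,vel=120)
ctrl.move_l(p+[0,0,165],vel=80)
ctrl.gripper_to(5,110); say("grip")
ctrl.move_l(p+[0,0,180],vel=30)
ctrl.move_l(p+[0,0,292],vel=80); say("up")
y=-.105; ex=np.array([np.cos(y),np.sin(y),0]); D=np.array([534,236,0])
T=lambda lx,c: D+lx*ex+[0,0,c+55.4]
ctrl.move_l(T(-90,236),rot=R(y),vel=50); ctrl.hold(.2); say("pre")
snap(6)
s=cv2.imread("pics/scene6.png")
cv2.imwrite("pics/v6.png",cv2.convertScaleAbs(cv2.resize(s[90:190,310:410],(400,400),interpolation=cv2.INTER_CUBIC),alpha=2))
E
```

```text
grip t19.0 p [451.1 193.4 165.8] F [ 0.2 -0.5  3.4] w9.3 g108
up t21.2 p [450.2 193.1 291.3] F [-0.4  0.1 -1.7] w9.9 g107
pre t22.6 p [444.6 245.2 291.4] F [ 0.1  0.8 -1.6] w9.7 g107
```

View pics/v6.png

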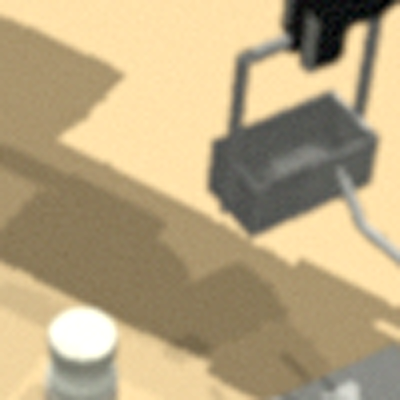

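The basket now hangs level (tray bottom edge (255,232)→(370,180), parallel to the stand's y) and centred. I'll check the -y corner at (243,58) numerically, then hang it.

```bash
python3 - <<'E'
from h import *
y=-.105; ex=np.array([np.cos(y),np.sin(y),0]); ey=np.array([-ex[1],ex[0],0]); D=np.array([534,236,0])
T=lambda lx,c: D+lx*ex+[0,0,c+55.4]
o,d=ray("scene",(310+243/4-.4,90+58/4-.4)); q=np.array([444.6,245.2,0]); p=o+d*((q-o)@ex)/(d@ex)
yc=(p-q)@ey; print("corner y,z",yc,p[2]); assert -49<yc<-35 and 225<p[2]<247
hit=ctrl.move_l(T(-1,235),vel=50,threshold=8); say("over"); assert not hit
ctrl.hold(.2)
hit=ctrl.move_l(T(-1,199),vel=40,threshold=6); say("low")
if not hit:
    print(ctrl.move_l(T(-1,190),vel=12,threshold=2)); say("contact")
E
```

```text
corner y,z -42.14503964567879 237.28122054257312
over t24.6 p [532.8 236.2 290.4] F [-0.5 -0.2 -0.7] w9.9 g107
low t25.9 p [533.2 236.2 254.8] F [-0.6  0.9 -2.1] w9.8 g107
True
contact t26.3 p [533.5 236.2 250.8] F [ 2.3 -0.7  1.6] w9.8 g108
```

Contact came at bar height 195, exactly as expected. I'll release, retreat, and verify by triangulating the black grip.

```bash
python3 - <<'E'
from h import *
np.set_printoptions(precision=1,suppress=True)
p=np.array([533.5,236.2,0])
ctrl.gripper_to(30); say("open"); ctrl.hold(.3)
ctrl.move_l(p+[0,0,300],vel=60)
ctrl.move_l([480,60,320],rot=R(-.1),vel=220)
ctrl.move_ptp([552,-268.7,200],R(-.45)); say("over cover")
for k in(7,8):
    snap(k)
    t=cv2.cvtColor(cv2.imread(f"pics/top{k}.png"),6);s=cv2.cvtColor(cv2.imread(f"pics/scene{k}.png"),6)
    def proj(n,X):
        q=P[n]["mtx"]@(P[n]["R"]@X+P[n]["t"]); return q[:2]/q[2]
    res=[]
    for n,i in(("top",t),("scene",s)):
        u=proj(n,np.array([533.5,236.2,195])).astype(int); c=blob((i<28).astype(np.uint8)*255,(u[0]-14,u[1]-14,28,28)); res.append(cen(c)); print(n,u,cen(c),cv2.contourArea(c))
    print(tri(*res))
    if k==7: ctrl.hold(.2)
E
```

```text
open t26.6 p [532.  235.8 249. ] F [ 0.3 -0.7  0.3] w29.9 g0
over cover t30.3 p [ 552.6 -267.5  200.6] F [-0.4  0.3  0.4] w30.0 g0
top [193 274] [192.8 273.9] 43.0
scene [410 139] [411.4 139.8] 36.0
(array([535.1, 236.6, 195.2]), np.float64(0.019777042863546417))
top [193 274] [192.9 273.9] 44.0
scene [410 139] [411.4 139.6] 38.0
(array([535. , 236.5, 195.5]), np.float64(0.18389716448154494))
```

The basket hangs still at (535,236.5,195.3). Next I'll refine the pot rim now that it's unobstructed, then centre and grasp the cover knob by closing in two perpendicular directions.

```bash
python3 - <<'E'
from h import *
np.set_printoptions(precision=1,suppress=True)
for n,roi in(("top",(296,222,74,74)),("scene",(275,222,82,75))):
    i=cv2.imread(f"pics/{n}8.png"); h=cv2.cvtColor(i,cv2.COLOR_BGR2HSV)
    m=(h[...,1]<70).astype(np.uint8)*255
    m=cv2.morphologyEx(cv2.morphologyEx(m,cv2.MORPH_CLOSE,np.ones((5,5))),cv2.MORPH_OPEN,cv2.getStructuringElement(cv2.MORPH_ELLIPSE,(21,21)))
    c=blob(m,roi); e=cv2.fitEllipse(c); print(n,e,plane(n,e[0],60))
ctrl.gripper_to(45)
p=np.array([552.2,-268.8,0])
ctrl.move_l(p+[0,0,115],rot=R(-.45-np.pi/2),vel=100)
ctrl.move_l(p+[0,0,107],vel=30,threshold=5); say("a")
ctrl.gripper_to(5,20); say("g1"); ctrl.gripper_to(45); ctrl.move_l(p+[0,0,150],vel=100)
ctrl.move_l(p+[0,0,150.1],rot=R(-.45),vel=100); 
ctrl.move_l(p+[0,0,106],vel=60,threshold=8); ctrl.gripper_to(5,90); say("g2")
s=ctrl.read_state()["eef_pos"]
ctrl.move_l([s[0],s[1],225],vel=70); ctrl.hold(.2);say("up")
E
```

```text
top ((330.7456970214844, 258.04718017578125), (52.108089447021484, 52.792728424072266), 166.27378845214844) [569.3 -27.7  60. ]
scene ((314.3304138183594, 258.9847717285156), (60.66440963745117, 63.98709487915039), 114.15974426269531) [578.9 -38.1  60. ]
a t33.1 p [ 552.  -268.6  106.5] F [-0.4 -0.6 -0.4] w44.7 g0
g1 t33.4 p [ 552.3 -268.9  107.2] F [ 0.2  0.4 -0.2] w25.5 g20
g2 t37.2 p [ 552.8 -269.2  107.1] F [-0.6  0.1  4.2] w23.1 g88
up t39.3 p [ 552.7 -269.1  224.7] F [ 0.2  0.1 -1.2] w23.0 g88
```

The cover is held (knob width 23–25 mm under grip) and lifted. The pot centre estimates agree within about 1.5 mm, so I'll use (570.4,-28.4). The scene mask fit includes the pot's wall, so I'm discarding it. I'll carry the cover over and insert it gently while watching the force.

```bash
python3 - <<'E'
from h import *
p=np.array([570.4,-28.4,0])
ctrl.move_l(p+[0,0,225],rot=R(-.05),vel=110); ctrl.hold(.2); say("over pot")
ctrl.move_l(p+[0,0,180],vel=60); say("rim+")
for z in(170,165,160):
    h=ctrl.move_l(p+[0,0,z],vel=20,threshold=5); say(f"{z} {h}")
    if h: break
E
```

```text
over pot t41.8 p [570.4 -28.7 225. ] F [ 0.2 -0.6 -1.2] w23.1 g88
rim+ t42.7 p [570.7 -28.4 180.3] F [ 0.3  0.2 -0.8] w22.9 g88
170 False t43.4 p [570.4 -28.4 169.9] F [-0.4  0.3 -1.4] w22.9 g88
165 False t43.8 p [570.2 -28.4 164.7] F [ 0.5 -0.6 -1.4] w23.1 g88
160 False t44.2 p [570.  -28.3 159.7] F [-0.9 -0.1  0.4] w22.9 g88
```

The plug is in the mouth with no side force. I'll press on in steps.

```bash
python3 - <<'E'
from h import *
p=np.array([570.3,-28.4,0])
for z in(157,154,152,150,148,146.5,145,144,143,142,141):
    ctrl.move_l(p+[0,0,z],vel=15); ctrl.hold(.1); say(str(z))
    F=ctrl.read_state()["force"]
    if F[2]>28 or np.hypot(F[0],F[1])>12: break
E
```

```text
157 t44.6 p [570.5 -28.4 157.3] F [-1.5  1.3  3.6] w23.0 g89
154 t45.1 p [570.6 -28.5 154.1] F [0. 1. 2.] w22.7 g89
152 t45.5 p [570.3 -28.4 151.5] F [ 1.7 -0.4 -1.1] w23.0 g88
150 t45.8 p [569.6 -28.3 149. ] F [-0.1  0.2 -5.5] w22.9 g88
148 t46.2 p [570.3 -28.5 148.1] F [-0.7  0.6 -2.6] w23.1 g89
146.5 t46.6 p [570.6 -28.5 147.2] F [-1.5 -0.2  4.2] w23.0 g90
145 t46.9 p [570.7 -28.5 147.2] F [-5.4  0.9 12.4] w23.0 g91
144 t47.3 p [570.7 -28.5 147.1] F [-8.4 -0.2 18.3] w22.9 g91
143 t47.6 p [570.7 -28.5 147.1] F [-10.2   0.7  22.7] w23.2 g92
142 t48.0 p [570.8 -28.5 147.1] F [-13.1   1.7  28.8] w23.3 g92
```

The cover met a hard stop at TCP 147.1, which is the 107.1 grasp height plus 40.0: exactly home. The catches pulled it down at about 149. I'll use the last picture to confirm.

```bash
python3 - <<'E'
from h import *
snap(9); say()
s=cv2.imread("pics/scene9.png");t=cv2.imread("pics/top9.png")
a=cv2.resize(s[205:305,265:365],(500,500),interpolation=cv2.INTER_CUBIC)
b=cv2.resize(s[110:230,350:470],(300,300),interpolation=cv2.INTER_CUBIC);c=cv2.resize(t[200:300,280:430],(300,200))
cv2.imwrite("pics/v9.png",cv2.convertScaleAbs(np.hstack([a,np.vstack([b,c])]),alpha=1.8))
E
```

```text
t48.1 p [570.8 -28.5 147.1] F [-12.3   1.2  28.7] w23.3 g92
```

View pics/v9.png

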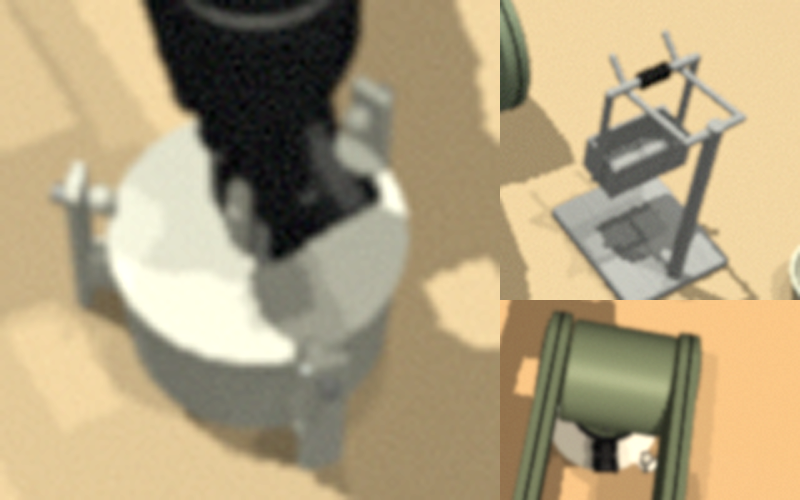

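The picture shows the cover seated level on the rim with the catch noses over its edge at (100,200), (365,125) and (320,355). The basket hangs level across both prongs. About 29 N of down-force is being held, so I'll hand it in.

```bash
python3 - <<'E'
from h import *
ctrl.hold(.5); say(); print(ctrl.finish_job())
E
```

```text
t48.6 p [570.8 -28.5 147.1] F [-13.6   2.7  27.6] w23.3 g92
the job is handed in; nothing more can be done
None
```

I handed the job in at 48.6 s: the basket hangs still across both prongs, and the cover sits fully home with its three catches over the edge and the gripper still pressing at about 28 N; on the way the basket slipped in the grip and bumped a prong, so I set it down on the counter once and regrasped it.

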